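# Return the plug gauge to its hole in the graded stand

## Task

The bore check is finished: draw the plug gauge out of the flange clamped on the bench and put it away upright in the one hole of the graded stand that fits its shank. Feel for the hole gently, then press the gauge down until its collar sits flat on the hole plate, never leaning hard on the plate, and let go. Leave the other two gauges in the stand and the other things on the bench where they are.

Things in the scene. Friction and masses are not known exactly. Their poses are not given: they have to be found in the camera images.
- gauge_mid (a point): Centre (41 mm above the foot) of the loose steel plug gauge, 82 mm long, about 0.15 kg, standing upright, z up. From the foot: round shank 18 mm diameter, 32 mm long, 1 mm foot chamfer; round collar 26 mm diameter, 6 mm thick; dark square grip 18 x 18 mm, 44 mm long (38 to 82 mm above the foot), its flats facing this point's x and y. Take it by the flats of the grip.
- gauge_foot (a point): Centre of the foot (lower end face) of the same gauge, 41 mm below gauge_mid. The task is to bring it 32 mm below the top of the hole plate, in the matching hole.
- bore (a point): Centre of the mouth of the bore in the clamped aluminium flange, a fixed block 66 x 66 mm and 28 mm high, with two small clamp feet, 100 mm over all. The bore is 22 mm wide and 22 mm deep; at the start the gauge stands loosely in it on its floor, collar 10 mm clear of the block's top.
- stand: Fixed black frame of the gauge stand, 90 (x) by 262 mm (y), rims 32 mm high; origin under its centre, y along the row. In it an aluminium hole plate, 60 by 206 mm, flat top 52 mm above the bench, stays clamped 4 to 11 mm off centre along the row (y), to either end, true across it: all holes lie that much off their points; feel for them. The gauge may load the plate with at most 45 N, even for a moment.
- hole_1 (a point): Nominal mouth of the 12 mm hole (smallest), at stand y = -76 mm, at the level of the plate's top. Occupied by a smaller gauge, whose top is 50 mm above the plate; leave it. True hole 4 to 11 mm off along the row.
- hole_2 (a point): Nominal mouth of the 15 mm hole, at stand y = -38 mm; empty. Round, 1 mm wider than its name, 1 mm chamfer, on the row but 4 to 11 mm off this point along it, either way.
- hole_3 (a point): Nominal mouth of the 18 mm hole, in the middle of the row; empty. Round, 1 mm wider than its name, 1 mm chamfer, on the row but 4 to 11 mm off this point along it, either way.
- hole_4 (a point): Nominal mouth of the 21 mm hole, at stand y = +38 mm; empty. Round, 1 mm wider than its name, 1 mm chamfer, on the row but 4 to 11 mm off this point along it, either way.
- hole_5 (a point): Nominal mouth of the 24 mm hole (largest), at stand y = +76 mm. Occupied by a larger gauge with a 32 mm collar, whose top is 50 mm above the plate; leave it. True hole 4 to 11 mm off along the row.
- pad_3 (a joint): How far (m) the braked rubber pad in the 18 mm hole has been pushed down. At 0 its top is 18 mm below the plate's top; it starts between 0 and 0.004. It carries the gauge's weight without moving, slides down under a steady push of about 7 N and stays where it is left; it reads about 0.014 when the gauge's collar lies on the plate. It cannot go beyond 0.0165.
Not all that is in view belongs to the job. What is shaped like the part that bears gauge_mid but brown is not meant. What is shaped like the part that bears bore but purple is not meant.

How it is judged:
By the outcome, as a careful person would: the job done as asked, in the order asked, and still so for the second after the job is handed in, with the robot touching nothing.
It also fails if it takes over 61 s, if anything falls off the work surface, if the arm or the gripper's body presses on something with over 40 N, if the wrist force passes 120 N, or if a joint passes its speed limit or range.

## Robot

A 7-joint arm with a two-finger parallel gripper is mounted at the origin on the work surface. World frame = base frame: x ahead of the robot, y to its left, z up, the work surface at z = 0. Lengths are in m, angles in rad, forces in N, time in s.
With the tool pointing down it reaches from about 0.425 to 0.875 m from the base axis. Payload 4.7 kg.
Tool frame: the origin (TCP) lies at the very end of the fingers, on their centre line; the grasp point (between the pads) lies arm.pinch_z behind it (arm.pinch_z is the distance from the TCP to the grasp point, in m); z points along the fingers, y is the line along which they close (so a half turn about z gives the same grasp; the last joint's range is limited). The gripper opens to 85 mm and grips with 20 to 120 N. Pads are 22 mm wide; open, the fingers measure 114 mm over their backs; the gripper's body (76 mm by 85 mm) begins 54 mm behind the grasp point. The pads swing forward as they close: fully open they stand 13 mm farther back than shut.
Start: joints at [1.134, 0.321, -0.07, 1.45, 0.023, 1.371, -0.057], TCP at [0.283, -0.585, 0.231] pointing down, gripper open.
Joint ranges: [-2.86, 2.86], [-0.3, 2.09], [-1.38, 1.24], [0.06, 2.45], [-1.56, 4.7], [0.09, 2.05], [-2.69, 2.69]. Speed limits (rad/s): [2.57, 2.57, 3.14, 3.14, 3.14, 3.14, 3.14].

## Interface

Orientations are given as [roll, pitch, yaw] about the fixed x, y, z axes, in that order (R = Rz(yaw) Ry(pitch) Rx(roll)).
In Python, from cell import arm gives the robot as it stands.
- The arm moves only by the tool carry_out, never from a script. Its argument "motion" is one flat list of numbers, 6 for each row, row after row: the shift along the tool's x, y, z in units of 8 cm (1.0 is 8 cm), then the turn, a rotation vector about the tool's x, y, z in units of pi rad (1.0 is pi rad). In form: [dx, dy, dz, ax, ay, az, dx, dy, dz, ax, ay, az, ...]. A call has 1 to 20 rows; each row is the pose to reach, as a shift and turn from the pose commanded when the call began, along the tool's axes at that moment, turning the shorter way round; what a row does not reach only later rows make up. A row lasts 1/10 s, in which the tool goes at most 50 mm and 8.59 degrees, less where a joint would pass 70% of its speed; a pose out of reach is approached as far as the arm can. A call with a number of a shift or a turn outside -1 to 1 is refused whole. A call with a gripper value outside its range is refused whole. "claw" is the closure, from 0 (fully open) to 1 (shut), set as the call begins (left out, the last holds). The fingers move at their own pace and stop on an object; "grip_force" is the grip in N (left out, the last holds). Time passes only in rows, so rows that repeat a pose let the fingers close. It gives the time, the measured TCP pose, the force, the opening and the grip force at its end, in the units of the state.
- arm.get_obs(): the state, without advancing time (a new reading comes with each control period).
- arm.get_image(name): name is "scene" or "top"; returns a dict with "img" (480x640x3 uint8, blue, green, red), "depth" (480x640 float32, m along the optical axis (not along the pixel's ray), 0 where there is no reading), "mtx" (3x3 intrinsics, pixels), "k1" (the pictures are not rectified: a ray, as slopes to the right and down, at radius r is drawn at 1 + k1 r^2 times it, then the intrinsics apply), "view" (4x4, takes a point from world to camera coordinates). Camera axes: x right, y down, z forward; pixel columns grow to the right and rows downward; lengths in m; the calibration is good to about 2 mm. A picture is of the moment at which its call begins.
- arm.sign_off(): hands the job in; it is judged then, once.
Trained networks look in a picture, given as the dict that the camera call returned (one of the last four; its "shot" number tells which), for a name from the list of things; names that differ only in an ending like _2 or _b are one class to them, and where a whole thing is asked for, a point or a joint stands for the part that bears it (a point fixed in the world has none). Each returns a list of dicts, best first, with "score" (0 to 1); they miss things now and then, are a little off and sometimes report something else, mostly with a low value. They report only what shows in the picture. A call takes as long as a camera call. They do not tell look-alikes from the thing itself.
- arm.boxes_of(picture, name): "bbox" ([left, top, width, height] in pixels, round what is visible of it).
- arm.tip_of(picture, name): "xy" ([column, row] in pixels: a listed point, or the origin of a listed thing).
The state is a dict: "t": time; "q": joint angles; "qd": joint speeds; "joint_torque": joint torques, N m; "tool_pos": TCP position; "eef_rot": TCP orientation; "contact_force": force on the tool from outside, world axes, zero at the start; "ft_torque": the same for the moment, N m; "opening": finger opening in m; "finger_force": force on a finger pad.
Only numpy, scipy, OpenCV 4.12 (cv2) and the standard library are available. Lean on these libraries where they do the work, as an engineer would, in place of code of your own. Each camera call takes 0.05 s, during which the arm holds its last target. There are 200 camera calls.

## Working session

There is one attempt and no reset: what is moved stays moved. The work goes in short steps, Python scripts to look and compute and a tool call to move; the robot and the scene stay as the last step left them, time stands still between calls to the robot, and variables do not carry over. Pictures are saved under pics/ and viewed, at most 10 in all, crops included, and the job is handed in when it is done.

Besides the shell and the picture viewer there is one more tool, called after ">>>" by a JSON object that holds its "op" and its "data", one argument or row to a line. carry_out: Moves the arm, as the interface text tells. Shifts and turns lie within -1 to 1; 1 stands for 8 cm of shift or pi rad of turn. Its arguments: {"type":"object","properties":{"motion":{"type":"array","items":{"type":"number"}},"claw":{"type":"number"},"grip_force":{"type":"number"}},"required":["motion"]}

```bash
mkdir -p pics; ls
cat > h.py <<'E'
from cell import arm
import numpy as np, cv2
def ray(p,uv):
    K=p["mtx"]; xd=np.array([(uv[0]-K[0,2])/K[0,0],(uv[1]-K[1,2])/K[1,1]]); x=xd.copy()
    for _ in range(20): x=xd/(1+p["k1"]*(x@x))
    return np.array([x[0],x[1],1.])
def world(p,uv,d):
    Vi=np.linalg.inv(p["view"]); return (Vi@np.append(ray(p,uv)*d,1))[:3]
def atz(p,uv,z):
    Vi=np.linalg.inv(p["view"]); o=Vi[:3,3]; r=Vi[:3,:3]@ray(p,uv); return o+r*(z-o[2])/r[2]
def proj(p,X):
    c=(p["view"]@np.append(X,1))[:3]; s=c[:2]/c[2]; s=s*(1+p["k1"]*(s@s)); K=p["mtx"]
    return np.array([K[0,0]*s[0]+K[0,2],K[1,1]*s[1]+K[1,2]])
E
python3 - <<'E'
from h import *
print(arm.pinch_z); o=arm.get_obs(); print(o)
for n in ("top","scene"):
    p=arm.get_image(n); cv2.imwrite(f"pics/{n}0.png",p["img"])
    print(n,np.linalg.inv(p["view"])[:3,3])
    for t in ("gauge_mid","gauge_foot","bore","stand","hole_3","hole_1","pad_3"):
        print(t,[(np.round(d["xy"],1).tolist(),round(d["score"],2)) for d in arm.tip_of(p,t)][:6])
    print([(d["bbox"],round(d["score"],2)) for d in arm.boxes_of(p,"gauge_mid")], [(d["bbox"],round(d["score"],2)) for d in arm.boxes_of(p,"stand")])
E
```

```text
pics
0.0187
{'t': 0.0, 'q': array([ 1.1340897 ,  0.32184419, -0.07011328,  1.45167599,  0.02261681,
        1.37080997, -0.05691861]), 'qd': array([ 0.00064455, -0.00070039, -0.00011896,  0.00037367,  0.00012427,
        0.00176362, -0.00051625]), 'joint_torque': array([ 5.51092780e-04, -4.93570876e+01, -3.81843941e-01, -3.14333653e+01,
        1.31444822e-02,  1.13332437e-02,  1.84655295e-05]), 'tool_pos': array([ 0.28292878, -0.58458941,  0.23020948]), 'eef_rot': array([-3.13964579e+00,  1.06449484e-04,  4.50849159e-01]), 'contact_force': array([-0.39514696, -0.73308366, -0.7384046 ]), 'ft_torque': array([-0.03520996, -0.01534296, -0.01188268]), 'finger_force': 0.0, 'opening': 0.08579447940019005}
top [0.45924179 0.00345018 0.8760526 ]
gauge_mid [([184.9, 197.6], 0.77), ([451.3, 258.5], 0.68), ([243.1, 260.9], 0.67), ([225.9, 210.0], 0.6)]
gauge_foot [([184.8, 200.6], 0.57), ([229.6, 216.0], 0.51), ([452.4, 255.0], 0.48), ([467.5, 251.7], 0.38)]
bore [([230.6, 213.3], 0.8), ([297.1, 230.1], 0.77)]
stand []
hole_3 [([391.7, 277.7], 0.94), ([449.8, 254.0], 0.69), ([467.7, 249.5], 0.66)]
hole_1 [([391.7, 277.7], 0.94), ([449.8, 254.0], 0.69), ([467.7, 249.5], 0.66)]Traceback (most recent call last):
  File "<stdin>", line 7, in <module>
ValueError: it knows: bore, gauge_foot, gauge_mid, hole, stand
```

Run:
```python
from h import *
P={}
for n in ("top","scene"):
    p=P[n]=arm.get_image(n); cv2.imwrite(f"pics/{n}0.png",p["img"])
    print(n,np.linalg.inv(p["view"])[:3,3])
    for t in ("gauge_mid","bore","stand","hole"):
        print(t,[(np.round(d["xy"],1).tolist(),round(d["score"],2)) for d in arm.tip_of(p,t)][:6])
    print([(d["bbox"],round(d["score"],2)) for d in arm.boxes_of(p,"gauge_mid")], [(d["bbox"],round(d["score"],2)) for d in arm.boxes_of(p,"stand")])
import pickle; pickle.dump(P,open("p0.pkl","wb"))
```

```text
top [0.45924179 0.00345018 0.8760526 ]
gauge_mid [([185.0, 199.8], 0.76), ([241.1, 257.3], 0.71), ([226.7, 211.7], 0.56)]
bore [([297.8, 228.4], 0.7), ([228.0, 213.4], 0.58)]
stand []
hole [([470.2, 250.1], 0.95), ([451.2, 254.5], 0.91), ([391.0, 273.9], 0.74)]
[([170.7, 186.2, 21.7, 15.4], 0.8), ([215.0, 203.1, 21.6, 19.5], 0.69), ([237.6, 251.4, 14.9, 16.0], 0.51)] [([356.0, 221.3, 139.4, 87.7], 0.8)]
scene [ 1.21722667 -0.03852953  0.48788443]
gauge_mid [([392.0, 239.8], 0.88), ([477.9, 277.8], 0.83), ([419.8, 260.5], 0.79)]
bore [([417.1, 273.8], 0.85), ([342.8, 259.1], 0.85)]
stand [([208.0, 252.6], 0.87)]
hole [([243.0, 225.3], 0.56)]
[([413.2, 237.8, 20.8, 37.9], 0.9), ([466.4, 255.4, 23.4, 42.9], 0.85), ([381.5, 218.2, 20.1, 40.5], 0.65)] [([131.2, 218.5, 146.3, 65.2], 0.81)]
```

View pics/top0.png

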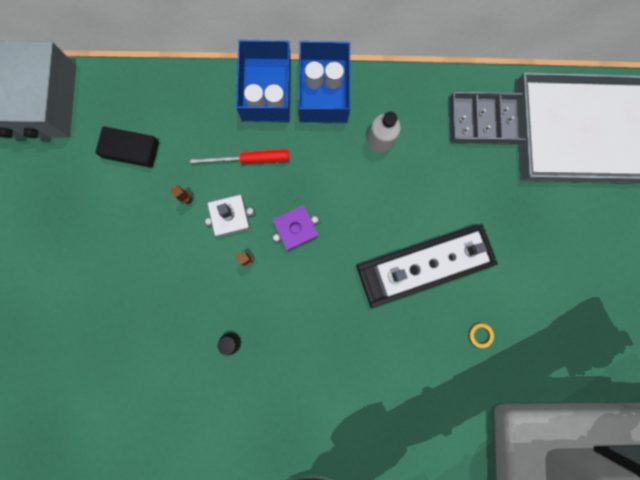

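View pics/scene0.png

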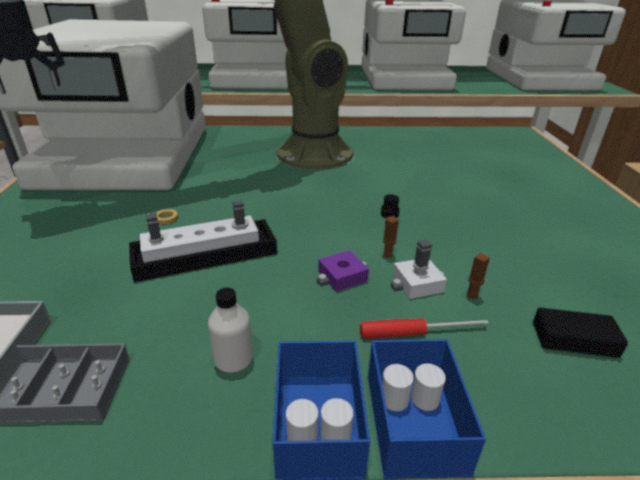

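Candidates for the gauge (top picture): the dark-grey gauge in the white flange at (228,214), a brown look-alike at (182,195) and another at (245,258). Two more sit in the stand at (397,275) and (475,249). I choose the one in the white flange, because the flange at (296,228) is purple. Next is one close crop to check it.

Run:
```python
from h import *
import pickle; P=pickle.load(open("p0.pkl","rb")); p=P["top"]
print(p["mtx"],p["k1"]); d=p["depth"]
I=p["img"]
a=cv2.resize(I[190:240,190:270],None,fx=8,fy=8,interpolation=cv2.INTER_CUBIC)[:, :640]
b=cv2.resize(I[220:310,350:502],None,fx=4.21,fy=4.21,interpolation=cv2.INTER_CUBIC)[:, :640]
c=np.zeros((400-0,640,3),np.uint8); 
cv2.imwrite("pics/crop.png",np.vstack([cv2.resize(a[:, :],(352,220)) if 0 else cv2.resize(a,(352,220)).copy() if 0 else cv2.resize(a,(320,200)).repeat(1,0) if 0 else cv2.copyMakeBorder(cv2.resize(a,(352,220)),0,0,0,b.shape[1]-352,cv2.BORDER_CONSTANT),b]))
for uv in [(225,210),(228,218),(245,225),(182,195),(397,275),(475,249),(424,266),(443,260)]:
    z=d[uv[1],uv[0]]; print(uv,z,np.round(world(p,uv,z),4))
# plate: white pixels
zmap=np.zeros((480,640))
X=np.array([[world(p,(u,v),d[v,u]) if d[v,u]>0 else [0,0,0] for u in range(350,502)] for v in range(220,310)])
m=(abs(X[...,2]-.052)<.006)&(I[220:310,350:502].min(2)>150)
r=cv2.minAreaRect((X[m][:,:2]*1000).astype(np.float32)); print("plate",r, m.sum(), np.median(X[m][:,2]))
X=np.array([[world(p,(u,v),d[v,u]) if d[v,u]>0 else [0,0,0] for u in range(150,270)] for v in range(180,280)])
m=(abs(X[...,2]-.028)<.006)&(I[180:280,150:270].min(2)>150)
print("flange",cv2.minAreaRect((X[m][:,:2]*1000).astype(np.float32)))
m=(X[...,2]>.075); m[:,:55]=0; m[45:]=0
print("grip top",X[m].mean(0),cv2.minAreaRect((X[m][:,:2]*1000).astype(np.float32)),X[m][:,2].max(),m.sum())
```

```text
[[439.90600721   0.         320.21643088]
 [  0.         439.90600721 236.9800345 ]
 [  0.           0.           1.        ]] -0.020621513551030264
(225, 210) 0.7985243 [0.6062 0.1586 0.0859]
(228, 218) 0.8408673 [0.5989 0.161  0.0423]
(245, 225) 0.8554827 [0.588  0.1304 0.0269]
(182, 195) 0.8166974 [0.6368 0.2427 0.0695]
(397, 275) 0.7768205 [ 0.4904 -0.1507  0.1004]
(475, 249) 0.7879007 [ 0.5381 -0.2926  0.0985]
(424, 266) 0.82953227 [ 0.5097 -0.212   0.0511]
(443, 260) 0.8322243 [ 0.5214 -0.2486  0.0507]
plate ((516.2182006835938, -230.1055908203125), (59.91428756713867, 205.9360809326172), 18.973073959350586) 2744 0.05154483947513422
flange ((608.0836181640625, 164.68431091308594), (65.35357666015625, 66.71361541748047), 15.361536026000977)
grip top [0.6071573  0.16308911 0.08562072] ((608.040771484375, 163.75807189941406), (18.37956428527832, 17.887989044189453), 20.357173919677734) 0.08988859751276579 119
```

View pics/crop.png

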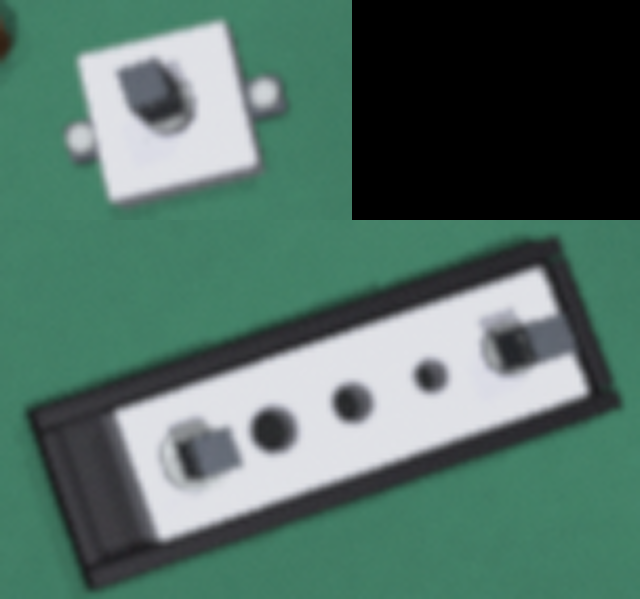

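The crop shows a dark-grey square grip in the white flange at (225,210). The plate is pushed to the right of its frame, with the 21, 18 and 15 mm holes near (415,270), (433.6,263.5) and (452,257). Next I measure the hole centres.

Run:
```python
from h import *
import pickle; P=pickle.load(open("p0.pkl","rb")); p=P["top"]; I=p["img"]
g=cv2.resize(cv2.cvtColor(I,cv2.COLOR_BGR2GRAY),None,fx=8,fy=8,interpolation=cv2.INTER_CUBIC)
C=np.array([.5162,-.2301]); a=np.radians(18.97); e=np.array([-np.sin(a),np.cos(a)]); n=np.array([np.cos(a),np.sin(a)])
for uv in [(415,270),(433.6,263.5),(452,257)]:
    x,y=[int((q+.5)*8) for q in uv]; w=g[y-72:y+72,x-72:x+72]
    m=(w<150).astype(np.uint8); k,l,s,c=cv2.connectedComponentsWithStats(m); i=l[72,72]
    u=(np.array(c[i])+[x-72,y-72]+.5)/8-.5
    X=atz(p,u,.052); D=X[:2]-C
    print(np.round(u,2),np.round(X,4),"along %.1f across %.1f"%(D@e*1e3,D@n*1e3),"diam %.1f"%(2*np.sqrt(s[i,4]/np.pi)/8/439.9*.824*1e3))
# frame
d=p["depth"]
X=np.array([[world(p,(u,v),d[v,u]) if d[v,u]>0 else [0,0,0] for u in range(340,512)] for v in range(210,320)])
m=(abs(X[...,2]-.032)<.005)&(I[210:320,340:512].max(2)<90)
r=cv2.minAreaRect((X[m][:,:2]*1000).astype(np.float32)); print(r)
print("frame centre vs plate", (np.array(r[0])/1e3-C)@e*1e3,(np.array(r[0])/1e3-C)@n*1e3)
o=arm.get_obs(); print(o["t"],o["tool_pos"],o["eef_rot"])
# scene cam: grip
s=P["scene"]; d=s["depth"]; 
X=np.array([[world(s,(u,v),d[v,u]) for u in range(410,438)] for v in range(235,278)])
m=(X[...,2]>.05)&(X[...,2]<.1)&(X[...,0]>.5)&(X[...,0]<.7)
print(X[m].mean(0),X[m].min(0),X[m].max(0),m.sum())
```

```text
[414.47 269.44] [ 0.5031 -0.1935  0.052 ] along 38.9 across -0.5 diam 20.6
[433.16 263.04] [ 0.5154 -0.2293  0.052 ] along 1.0 across -0.5 diam 17.5
[451.8  256.66] [ 0.5278 -0.2652  0.052 ] along -37.0 across -0.4 diam 14.3
((514.7744140625, -225.2985076904297), (86.37808990478516, 261.6283874511719), 19.138765335083008)
frame centre vs plate 5.004137594242717 0.2126748738031054
1.05 [ 0.28314395 -0.58512355  0.23137161] [3.14146424e+00 8.92554805e-05 4.50782140e-01]
[0.61569524 0.16532194 0.07166396] [0.6006133  0.15572298 0.05015753] [0.62358092 0.17827075 0.08819621] 325
```

>>> {"op": "carry_out", "data": {
  "motion": [0.5, -0.5, 0, 0, 0, 0.03, 1, -1, 0, 0, 0, 0.0575, 1, -1, 0, 0, 0, 0.0575, 1, -1, 0, 0, 0, 0.0575],
  "claw": 0.35,
  "grip_force": 60
}}

```text
t: 1.45
tool_pos: [0.3223, -0.476, 0.232]
eef_rot: [3.141, -0.001, 0.276]
contact_force: [0.2, 0.0, -0.7]
opening: 0.0558
finger_force: 0.0
```

>>> {"op": "carry_out", "data": {
  "motion": [0.4, -0.5, 0, 0, 0, 0, 0.8, -1, 0, 0, 0, 0, 0.8, -1, 0, 0, 0, 0]
}}

```text
t: 1.75
tool_pos: [0.3642, -0.3794, 0.2318]
eef_rot: [-3.141, -0.002, 0.278]
contact_force: [-0.0, -0.4, 1.1]
opening: 0.0553
finger_force: 0.0
```

>>> {"op": "carry_out", "data": {
  "motion": [0.4, -0.5, 0, 0, 0, 0, 0.8, -1, 0, 0, 0, 0, 0.8, -1, 0, 0, 0, 0]
}}

```text
t: 2.05
tool_pos: [0.4042, -0.2852, 0.2319]
eef_rot: [-3.141, -0.002, 0.279]
contact_force: [0.3, -0.1, -0.3]
opening: 0.0555
finger_force: 0.0
```

>>> {"op": "carry_out", "data": {
  "motion": [0.4, -0.5, 0, 0, 0, 0, 0.8, -1, 0, 0, 0, 0, 0.8, -1, 0, 0, 0, 0]
}}

```text
t: 2.35
tool_pos: [0.4443, -0.1909, 0.232]
eef_rot: [-3.141, -0.003, 0.279]
contact_force: [-0.1, -0.5, 0.7]
opening: 0.0553
finger_force: 0.0
```

>>> {"op": "carry_out", "data": {
  "motion": [0.4, -0.5, 0, 0, 0, 0, 0.8, -1, 0, 0, 0, 0, 0.8, -1, 0, 0, 0, 0]
}}

```text
t: 2.65
tool_pos: [0.4843, -0.0964, 0.232]
eef_rot: [-3.14, -0.003, 0.279]
contact_force: [0.7, -0.4, -0.2]
opening: 0.0555
finger_force: 0.0
```

>>> {"op": "carry_out", "data": {
  "motion": [0.4, -0.5, 0, 0, 0, 0, 0.8, -1, 0, 0, 0, 0, 0.8, -1, 0, 0, 0, 0, 0.8, -1, 0, 0, 0, 0]
}}

```text
t: 3.05
tool_pos: [0.5228, -0.0081, 0.2312]
eef_rot: [3.141, 0.0, 0.272]
contact_force: [0.3, -0.7, -0.9]
opening: 0.0553
finger_force: 0.0
```

>>> {"op": "carry_out", "data": {
  "motion": [0.4, -0.45, 0, 0, 0, 0, 0.8, -0.9, 0, 0, 0, 0, 0.8, -0.9, 0, 0, 0, 0]
}}

```text
t: 3.35
tool_pos: [0.5658, 0.0832, 0.231]
eef_rot: [-3.138, -0.002, 0.276]
contact_force: [1.4, -0.2, 0.2]
opening: 0.0557
finger_force: 0.0
```

>>> {"op": "carry_out", "data": {
  "motion": [0.4, -0.45, 0.3, 0, 0, 0, 0.8, -0.89, 0.6, 0, 0, 0, 0.8, -0.89, 1, 0, 0, 0, 0.8, -0.89, 1, 0, 0, 0, 0.8, -0.89, 1, 0, 0, 0, 0.8, -0.89, 1, 0, 0, 0]
}}

```text
t: 3.95
tool_pos: [0.6086, 0.162, 0.153]
eef_rot: [3.14, -0.002, 0.267]
contact_force: [0.1, 1.1, 0.3]
opening: 0.0553
finger_force: 0.0
```

Run:
```python
from h import *
o=arm.get_obs(); print(o["t"],o["tool_pos"],o["eef_rot"])
p=arm.get_image("scene"); cv2.imwrite("pics/s1.png",cv2.resize(p["img"][140:300,330:540],None,fx=3.5,fy=3.5,interpolation=cv2.INTER_CUBIC))
for t in ("gauge_mid",): print([(np.round(d["xy"],1).tolist(),round(d["score"],2)) for d in arm.tip_of(p,t)])
print(proj(p,[.608,.164,.047]),proj(p,[.608,.164,.088]),"tcp",proj(p,o["tool_pos"]))
```

```text
3.95 [0.60861003 0.16202971 0.1529977 ] [ 3.13973475e+00 -2.19069730e-03  2.66656410e-01]
[([420.8, 260.2], 0.98), ([477.9, 279.3], 0.94), ([388.4, 237.1], 0.89)]
[419.2359387  260.77029157] [422.68674768 240.81778362] tcp [427.48398621 206.80050161]
```

View pics/s1.png

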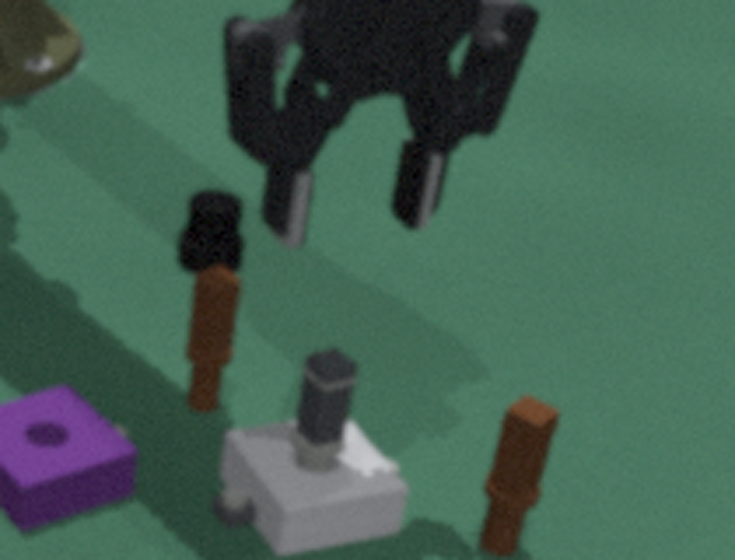

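The crop shows the tool open above the dark gauge in the white flange, its top at crop (330,355). The brown and purple look-alikes are clear of the fingers. Descending.

>>> {"op": "carry_out", "data": {
  "motion": [0, -0.03, 0.3, 0, 0, 0, 0, -0.03, 0.6, 0, 0, 0, 0, -0.03, 0.9, 0, 0, 0, 0, -0.03, 0.9, 0, 0, 0]
}}

```text
t: 4.45
tool_pos: [0.6049, 0.1653, 0.0773]
eef_rot: [3.141, 0.004, 0.269]
contact_force: [-0.9, 0.8, -0.2]
opening: 0.0558
finger_force: 0.0
```

>>> {"op": "carry_out", "data": {
  "motion": [0, 0, 0.13, 0, 0, 0, 0, 0, 0.26, 0, 0, 0, 0, 0, 0.38, 0, 0, 0, 0, 0, 0.38, 0, 0, 0, 0, 0, 0.38, 0, 0, 0, 0, 0, 0.38, 0, 0, 0]
}}

```text
t: 5.05
tool_pos: [0.6068, 0.1674, 0.0494]
eef_rot: [3.142, -0.001, 0.27]
contact_force: [0.3, 0.4, 0.8]
opening: 0.0551
finger_force: 0.0
```

>>> {"op": "carry_out", "data": {
  "motion": [0, 0, 0, 0, 0, 0, 0, 0, 0, 0, 0, 0, 0, 0, 0, 0, 0, 0, 0, 0, 0, 0, 0, 0, 0, 0, 0, 0, 0, 0, 0, 0, 0, 0, 0, 0, 0, 0, 0, 0, 0, 0, 0, 0, 0, 0, 0, 0],
  "claw": 1,
  "grip_force": 60
}}

```text
t: 5.85
tool_pos: [0.6067, 0.1673, 0.0492]
eef_rot: [3.142, -0.001, 0.27]
contact_force: [-1.4, 0.6, 3.5]
opening: 0.0174
finger_force: 58.9
```

>>> {"op": "carry_out", "data": {
  "motion": [0, 0, -0.1, 0, 0, 0, 0, 0, -0.2, 0, 0, 0, 0, 0, -0.4, 0, 0, 0, 0, 0, -0.7, 0, 0, 0, 0, 0, -1, 0, 0, 0, 0, 0, -1, 0, 0, 0]
}}

```text
t: 6.45
tool_pos: [0.609, 0.1683, 0.1338]
eef_rot: [3.141, -0.008, 0.27]
contact_force: [0.3, 0.7, -1.0]
opening: 0.0172
finger_force: 58.5
```

>>> {"op": "carry_out", "data": {
  "motion": [0, 0, -0.3, 0, 0, 0, 0, 0, -0.6, 0, 0, 0, 0, 0, -0.6, 0, 0, 0, 0, 0, -0.6, 0, 0, 0, 0, 0, -0.6, 0, 0, 0]
}}

```text
t: 6.95
tool_pos: [0.6056, 0.1666, 0.1752]
eef_rot: [3.141, 0.003, 0.27]
contact_force: [1.0, -0.2, -1.9]
opening: 0.0173
finger_force: 58.5
```

Run:
```python
from h import *
o=arm.get_obs(); print(o["t"],o["tool_pos"],o["eef_rot"],o["opening"])
f=o["tool_pos"]-[0,0,.0432]
for n in ("scene","top"):
    p=arm.get_image(n)
    if n=="scene": 
        c=proj(p,f).astype(int); print(c); cv2.imwrite("pics/s2.png",cv2.resize(p["img"][c[1]-80:c[1]+40,c[0]-60:c[0]+60],None,fx=5,fy=5,interpolation=cv2.INTER_CUBIC)[:600])
    for t in ("gauge_mid","gauge_foot"): print(n,t,[(np.round(d["xy"],1).tolist(),round(d["score"],2)) for d in arm.tip_of(p,t)])
    print(proj(p,f+[0,0,.041]),proj(p,f))
```

```text
6.95 [0.60555979 0.16664715 0.17519119] [3.14140978e+00 2.64204786e-03 2.70120305e-01] 0.017306422419443055
[427 217]
scene gauge_mid [([389.6, 238.3], 0.94), ([477.9, 276.8], 0.9), ([433.6, 194.5], 0.58)]
scene gauge_foot [([430.4, 218.2], 0.97), ([384.1, 255.4], 0.97), ([471.7, 296.1], 0.63)]
[431.85508203 194.6730684 ] [427.89172466 217.27234847]
top gauge_mid [([244.3, 259.0], 0.47), ([210.5, 198.9], 0.42)]
top gauge_foot [([214.4, 206.2], 0.52)]
[209.80639447 200.40316847] [215.18288443 205.35456612]
```

View pics/s2.png

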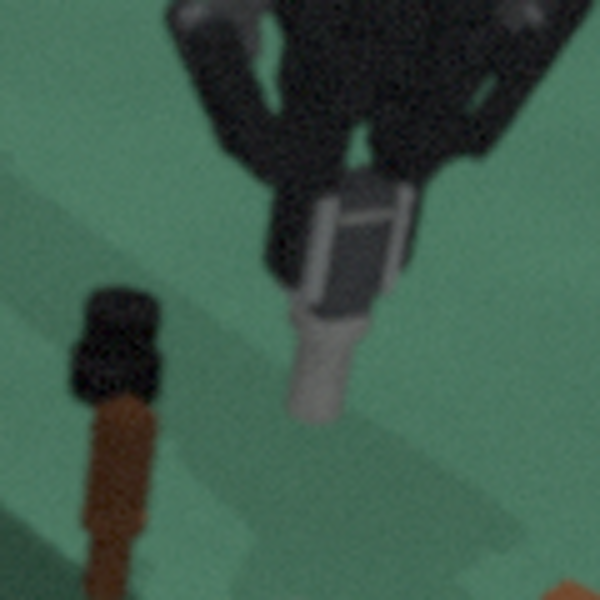

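The crop shows the gauge held straight between the pads and drawn out cleanly. Moving to the stand.

>>> {"op": "carry_out", "data": {
  "motion": [-0.24, 0.45, 0, 0, 0, 0, -0.48, 0.89, 0, 0, 0, 0, -0.48, 0.89, 0, 0, 0, 0]
}}

```text
t: 7.55
tool_pos: [0.5883, 0.0801, 0.1762]
eef_rot: [3.136, 0.003, 0.261]
contact_force: [-0.1, -0.2, -1.2]
opening: 0.0171
finger_force: 58.9
```

>>> {"op": "carry_out", "data": {
  "motion": [-0.24, 0.45, 0, 0, 0, 0, -0.48, 0.89, 0, 0, 0, 0, -0.48, 0.89, 0, 0, 0, 0]
}}

```text
t: 7.85
tool_pos: [0.5697, 0.0013, 0.1764]
eef_rot: [3.137, 0.003, 0.26]
contact_force: [-0.1, -0.8, -1.1]
opening: 0.0171
finger_force: 59.2
```

>>> {"op": "carry_out", "data": {
  "motion": [-0.24, 0.45, 0, 0, 0, 0, -0.48, 0.89, 0, 0, 0, 0, -0.48, 0.89, 0, 0, 0, 0]
}}

```text
t: 8.15
tool_pos: [0.5512, -0.077, 0.1765]
eef_rot: [3.138, 0.003, 0.26]
contact_force: [-0.4, -0.4, -2.3]
opening: 0.0175
finger_force: 59.2
```

>>> {"op": "carry_out", "data": {
  "motion": [-0.24, 0.45, 0, 0, 0, 0, -0.48, 0.89, 0, 0, 0, 0, -0.48, 0.89, 0, 0, 0, 0]
}}

```text
t: 8.45
tool_pos: [0.5327, -0.1557, 0.1765]
eef_rot: [3.138, 0.003, 0.26]
contact_force: [-1.2, -0.8, -1.3]
opening: 0.0174
finger_force: 59.2
```

>>> {"op": "carry_out", "data": {
  "motion": [-0.24, 0.45, 0, 0, 0, 0, -0.48, 0.88, 0, 0, 0, 0, -0.48, 0.88, 0, 0, 0, 0, -0.48, 0.88, 0, 0, 0, 0, -0.48, 0.88, 0, 0, 0, 0, -0.48, 0.88, 0, 0, 0, 0]
}}

```text
t: 9.05
tool_pos: [0.5169, -0.2247, 0.177]
eef_rot: [-3.141, -0.0, 0.273]
contact_force: [0.5, -0.4, -1.1]
opening: 0.0174
finger_force: 59.2
```

>>> {"op": "carry_out", "data": {
  "motion": [0, 0, 0.3, 0, 0, 0, 0, 0, 0.6, 0, 0, 0, 0, 0, 0.8, 0, 0, 0, 0, 0, 0.9, 0, 0, 0, 0, 0, 0.9, 0, 0, 0, 0, 0, 0.9, 0, 0, 0]
}}

```text
t: 9.65
tool_pos: [0.517, -0.2262, 0.1057]
eef_rot: [3.141, -0.001, 0.271]
contact_force: [-0.2, 0.8, -2.2]
opening: 0.0172
finger_force: 59.2
```

Run:
```python
from h import *
o=arm.get_obs(); print(o["t"],o["tool_pos"],o["eef_rot"],o["opening"])
f=o["tool_pos"]-[0,0,.0432]
p=arm.get_image("scene"); c=proj(p,f); print(c, "hole est", proj(p,[.516,-.2298,.052]))
q=cv2.resize(p["img"][180:280,130:280],None,fx=5.3,fy=5.3,interpolation=cv2.INTER_CUBIC)
cv2.imwrite("pics/s3.png",q)
for t in ("gauge_foot","hole"): print(t,[(np.round(d["xy"],1).tolist(),round(d["score"],2)) for d in arm.tip_of(p,t)])
p=arm.get_image("top"); print("top foot proj",proj(p,f))
for t in ("gauge_foot","hole","gauge_mid"): print(t,[(np.round(d["xy"],1).tolist(),round(d["score"],2)) for d in arm.tip_of(p,t)])
```

```text
9.65 [ 0.51695941 -0.22615069  0.10571054] [ 3.14083579e+00 -9.27846969e-04  2.70933390e-01] 0.017210167255540528
[199.1978694  226.22913161] hole est [198.03204586 230.80844704]
gauge_foot [([201.0, 228.6], 0.8), ([471.6, 296.4], 0.63), ([387.2, 255.9], 0.55)]
hole [([244.2, 228.8], 0.56), ([194.4, 207.0], 0.54)]
top foot proj [433.03837991 261.82995882]
gauge_foot [([185.3, 200.3], 0.52)]
hole [([389.0, 277.7], 0.98)]
gauge_mid [([181.8, 199.0], 0.8), ([246.5, 257.5], 0.55)]
```

View pics/s3.png

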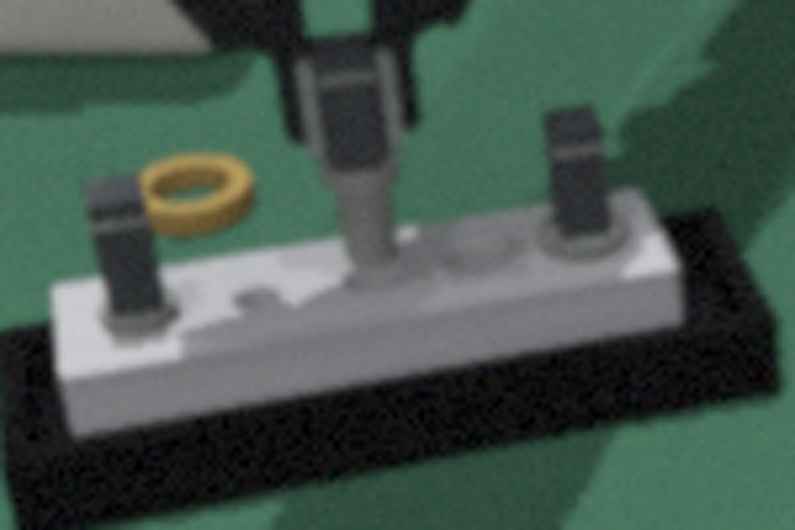

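The crop shows the foot at about (200,228.6), hovering just above the 18 mm hole. The 15 mm hole shows at about (179,236), the 21 mm hole at about (221,227). I'll compare it with the hole position in the first scene picture, where nothing hid it.

```bash
python3 - <<'E'
from h import *
import pickle; p=pickle.load(open("p0.pkl","rb"))["scene"]; I=p["img"]
g=cv2.resize(cv2.cvtColor(I,cv2.COLOR_BGR2GRAY),None,fx=8,fy=8,interpolation=cv2.INTER_CUBIC)
C=np.array([.516,-.2298]); a=np.radians(18.97); e=np.array([-np.sin(a),np.cos(a)])
for k in (-.038,0,.038):
    h=np.append(C+k*e,.052); c=proj(p,h); x,y=[int((v+.5)*8) for v in c]; w=g[y-60:y+60,x-90:x+90]
    t,m=cv2.threshold(w,0,1,cv2.THRESH_BINARY_INV+cv2.THRESH_OTSU); m[:, :]; n,l,s,cc=cv2.connectedComponentsWithStats(m)
    print("proj",np.round(c,1),"thr",t,[(np.round((cc[i]+[x-90,y-60]+.5)/8-.5,1).tolist(),(s[i,2:4]/8).tolist()) for i in range(1,n) if s[i,4]>300])
E
python3 - <<'E'
import cv2,pickle
p=pickle.load(open("p0.pkl","rb"))["scene"]
cv2.imwrite("pics/s4.png",cv2.resize(p["img"][210:260,150:250],None,fx=8,fy=8,interpolation=cv2.INTER_CUBIC))
E
```

```text
proj [176.8 234.4] thr 162.0 [([170.3, 227.7], [14.875, 2.5]), ([177.8, 235.9], [8.875, 4.625])]
proj [198.  230.8] thr 159.0 [([191.7, 224.1], [14.0, 2.5]), ([199.0, 232.2], [10.375, 5.25])]
proj [218.6 227.3] thr 156.0 [([212.3, 220.6], [14.75, 2.375]), ([219.5, 228.6], [11.75, 5.625])]
```

View pics/s4.png

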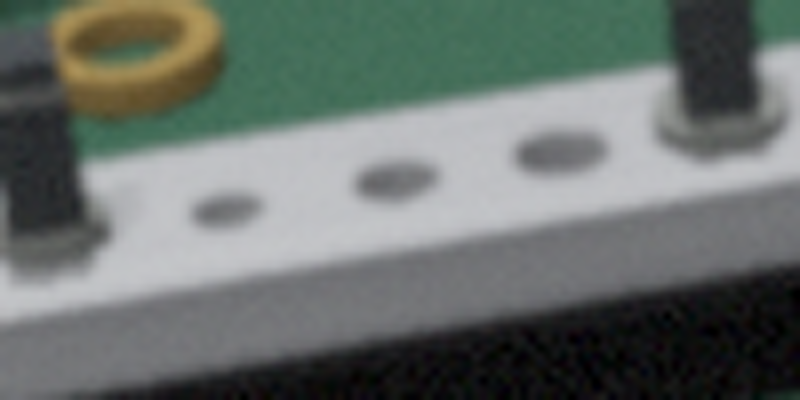

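>>> {"op": "carry_out", "data": {
  "motion": [-0.023, 0.036, 0.02, 0, 0, 0, -0.023, 0.036, 0.05, 0, 0, 0, -0.023, 0.036, 0.08, 0, 0, 0, -0.023, 0.036, 0.1, 0, 0, 0, -0.023, 0.036, 0.1, 0, 0, 0, -0.023, 0.036, 0.1, 0, 0, 0]
}}

```text
t: 10.6
tool_pos: [0.5152, -0.2296, 0.0968]
eef_rot: [-3.141, 0.0, 0.27]
contact_force: [-0.4, 0.2, -2.1]
opening: 0.0174
finger_force: 59.2
```

>>> {"op": "carry_out", "data": {
  "motion": [0, 0, 0.006, 0, 0, 0, 0, 0, 0.012, 0, 0, 0, 0, 0, 0.018, 0, 0, 0, 0, 0, 0.024, 0, 0, 0, 0, 0, 0.024, 0, 0, 0]
}}

```text
t: 11.1
tool_pos: [0.5153, -0.2297, 0.0951]
eef_rot: [3.141, -0.0, 0.27]
contact_force: [1.0, 0.5, -0.4]
opening: 0.017
finger_force: 59.2
```

>>> {"op": "carry_out", "data": {
  "motion": [0, 0, 0.005, 0, 0, 0, 0, 0, 0.01, 0, 0, 0, 0, 0, 0.014, 0, 0, 0, 0, 0, 0.014, 0, 0, 0]
}}

```text
t: 11.5
tool_pos: [0.5148, -0.2297, 0.0935]
eef_rot: [-3.141, 0.001, 0.27]
contact_force: [-0.2, 1.0, -1.4]
opening: 0.0171
finger_force: 59.3
```

>>> {"op": "carry_out", "data": {
  "motion": [0, 0, 0.005, 0, 0, 0, 0, 0, 0.01, 0, 0, 0, 0, 0, 0.014, 0, 0, 0, 0, 0, 0.014, 0, 0, 0]
}}

```text
t: 11.9
tool_pos: [0.5149, -0.2297, 0.0924]
eef_rot: [-3.141, 0.001, 0.27]
contact_force: [-2.0, -0.2, -1.7]
opening: 0.0173
finger_force: 59.3
```

>>> {"op": "carry_out", "data": {
  "motion": [0, 0, 0.006, 0, 0, 0, 0, 0, 0.012, 0, 0, 0, 0, 0, 0.018, 0, 0, 0, 0, 0, 0.024, 0, 0, 0, 0, 0, 0.024, 0, 0, 0]
}}

```text
t: 12.4
tool_pos: [0.5149, -0.2297, 0.0907]
eef_rot: [-3.141, 0.001, 0.27]
contact_force: [-1.9, -0.6, -0.8]
opening: 0.0169
finger_force: 59.3
```

>>> {"op": "carry_out", "data": {
  "motion": [-0.005, 0, 0.01, 0, 0, 0, -0.005, 0, 0.02, 0, 0, 0, -0.005, 0, 0.03, 0, 0, 0, -0.005, 0, 0.04, 0, 0, 0, -0.005, 0, 0.05, 0, 0, 0, -0.005, 0, 0.06, 0, 0, 0, -0.005, 0, 0.06, 0, 0, 0]
}}

```text
t: 13.1
tool_pos: [0.5148, -0.2298, 0.0859]
eef_rot: [-3.142, 0.0, 0.27]
contact_force: [-1.6, 0.4, -1.5]
opening: 0.0169
finger_force: 59.3
```

>>> {"op": "carry_out", "data": {
  "motion": [-0.005, 0, 0.01, 0, 0, 0, -0.005, 0, 0.02, 0, 0, 0, -0.005, 0, 0.03, 0, 0, 0, -0.005, 0, 0.04, 0, 0, 0, -0.005, 0, 0.05, 0, 0, 0, -0.005, 0, 0.06, 0, 0, 0, -0.005, 0, 0.07, 0, 0, 0, -0.005, 0, 0.08, 0, 0, 0, -0.005, 0, 0.08, 0, 0, 0]
}}

```text
t: 14.0
tool_pos: [0.5146, -0.2299, 0.0795]
eef_rot: [3.141, -0.0, 0.27]
contact_force: [0.1, -0.1, -1.6]
opening: 0.0171
finger_force: 59.3
```

>>> {"op": "carry_out", "data": {
  "motion": [0, 0, 0.008, 0, 0, 0, 0, 0, 0.016, 0, 0, 0, 0, 0, 0.024, 0, 0, 0, 0, 0, 0.032, 0, 0, 0, 0, 0, 0.04, 0, 0, 0, 0, 0, 0.04, 0, 0, 0]
}}

```text
t: 14.6
tool_pos: [0.5144, -0.2299, 0.0763]
eef_rot: [-3.142, 0.0, 0.27]
contact_force: [-0.2, -0.4, -1.9]
opening: 0.0175
finger_force: 59.3
```

>>> {"op": "carry_out", "data": {
  "motion": [0, 0, 0.008, 0, 0, 0, 0, 0, 0.016, 0, 0, 0, 0, 0, 0.024, 0, 0, 0, 0, 0, 0.032, 0, 0, 0, 0, 0, 0.04, 0, 0, 0, 0, 0, 0.048, 0, 0, 0, 0, 0, 0.048, 0, 0, 0]
}}

```text
t: 15.3
tool_pos: [0.5146, -0.2299, 0.0734]
eef_rot: [3.141, 0.0, 0.27]
contact_force: [-2.6, 0.7, 5.7]
opening: 0.0173
finger_force: 60.1
```

>>> {"op": "carry_out", "data": {
  "motion": [0, 0, 0.008, 0, 0, 0, 0, 0, 0.016, 0, 0, 0, 0, 0, 0.024, 0, 0, 0, 0, 0, 0.032, 0, 0, 0, 0, 0, 0.04, 0, 0, 0, 0, 0, 0.048, 0, 0, 0, 0, 0, 0.048, 0, 0, 0]
}}

```text
t: 16.0
tool_pos: [0.5146, -0.2299, 0.0694]
eef_rot: [3.141, 0.0, 0.27]
contact_force: [-2.1, 1.2, 5.6]
opening: 0.0177
finger_force: 60.1
```

>>> {"op": "carry_out", "data": {
  "motion": [0, 0, 0.008, 0, 0, 0, 0, 0, 0.016, 0, 0, 0, 0, 0, 0.024, 0, 0, 0, 0, 0, 0.032, 0, 0, 0, 0, 0, 0.04, 0, 0, 0, 0, 0, 0.048, 0, 0, 0, 0, 0, 0.056, 0, 0, 0, 0, 0, 0.056, 0, 0, 0]
}}

```text
t: 16.8
tool_pos: [0.5146, -0.2299, 0.0648]
eef_rot: [3.141, -0.0, 0.27]
contact_force: [-1.5, 0.4, 5.9]
opening: 0.017
finger_force: 60.1
```

>>> {"op": "carry_out", "data": {
  "motion": [0, 0, 0.005, 0, 0, 0, 0, 0, 0.01, 0, 0, 0, 0, 0, 0.01, 0, 0, 0]
}}

```text
t: 17.1
tool_pos: [0.5146, -0.2299, 0.064]
eef_rot: [3.141, -0.0, 0.27]
contact_force: [-1.6, 0.9, 5.3]
opening: 0.0172
finger_force: 60.1
```

>>> {"op": "carry_out", "data": {
  "motion": [0, 0, 0.003, 0, 0, 0, 0, 0, 0.006, 0, 0, 0, 0, 0, 0.006, 0, 0, 0]
}}

```text
t: 17.4
tool_pos: [0.5146, -0.2299, 0.0635]
eef_rot: [3.141, -0.0, 0.27]
contact_force: [-2.0, 1.2, 4.2]
opening: 0.0174
finger_force: 60.1
```

>>> {"op": "carry_out", "data": {
  "motion": [0, 0, 0.003, 0, 0, 0, 0, 0, 0.006, 0, 0, 0, 0, 0, 0.006, 0, 0, 0]
}}

```text
t: 17.7
tool_pos: [0.5146, -0.2299, 0.0632]
eef_rot: [3.141, -0.0, 0.27]
contact_force: [-2.4, 0.9, 6.6]
opening: 0.0175
finger_force: 60.3
```

>>> {"op": "carry_out", "data": {
  "motion": [0, 0, 0.003, 0, 0, 0, 0, 0, 0.006, 0, 0, 0, 0, 0, 0.006, 0, 0, 0]
}}

```text
t: 18.0
tool_pos: [0.5146, -0.2299, 0.0632]
eef_rot: [3.141, 0.0, 0.27]
contact_force: [-3.2, 2.0, 8.2]
opening: 0.0173
finger_force: 60.7
```

>>> {"op": "carry_out", "data": {
  "motion": [0, 0, 0.003, 0, 0, 0, 0, 0, 0.006, 0, 0, 0, 0, 0, 0.006, 0, 0, 0]
}}

```text
t: 18.3
tool_pos: [0.5146, -0.2299, 0.0632]
eef_rot: [3.141, 0.0, 0.27]
contact_force: [-4.4, 2.4, 12.0]
opening: 0.0171
finger_force: 61.1
```

The TCP has stopped at z = 0.0632 while the force builds, so the collar is on the plate. I'll ease off and release.

>>> {"op": "carry_out", "data": {
  "motion": [-0.004, 0, -0.006, 0, 0, 0, -0.004, 0, -0.012, 0, 0, 0, -0.004, 0, -0.012, 0, 0, 0]
}}

```text
t: 18.6
tool_pos: [0.5146, -0.23, 0.0632]
eef_rot: [3.141, -0.001, 0.27]
contact_force: [-2.1, 0.9, 6.9]
opening: 0.0172
finger_force: 60.1
```

>>> {"op": "carry_out", "data": {
  "motion": [0, 0, 0, 0, 0, 0, 0, 0, 0, 0, 0, 0, 0, 0, 0, 0, 0, 0, 0, 0, 0, 0, 0, 0, 0, 0, 0, 0, 0, 0, 0, 0, 0, 0, 0, 0],
  "claw": 0.55
}}

```text
t: 19.2
tool_pos: [0.5141, -0.23, 0.0624]
eef_rot: [-3.142, 0.0, 0.27]
contact_force: [-0.3, -0.0, 0.3]
opening: 0.0385
finger_force: 0.0
```

Now up and away, then check.

>>> {"op": "carry_out", "data": {
  "motion": [0, 0, -0.1, 0, 0, 0, 0, 0, -0.3, 0, 0, 0, 0, 0, -0.6, 0, 0, 0, 0, 0, -1, 0, 0, 0, 0, 0, -1, 0, 0, 0]
}}

```text
t: 19.7
tool_pos: [0.5176, -0.2311, 0.1488]
eef_rot: [3.135, -0.007, 0.27]
contact_force: [0.8, -0.3, -0.7]
opening: 0.0383
finger_force: 0.0
```

>>> {"op": "carry_out", "data": {
  "motion": [0, 0, -0.5, 0, 0, 0, 0, 0, -1, 0, 0, 0, 0, 0, -1, 0, 0, 0, 0, 0, -1, 0, 0, 0]
}}

```text
t: 20.1
tool_pos: [0.5148, -0.2301, 0.2243]
eef_rot: [3.139, -0.002, 0.27]
contact_force: [-0.3, 0.2, -1.1]
opening: 0.0385
finger_force: 0.0
```

Run:
```python
from h import *
o=arm.get_obs(); print(o["t"],o["tool_pos"],o["contact_force"])
p=arm.get_image("scene"); cv2.imwrite("pics/s5.png",cv2.resize(p["img"][170:280,130:280],None,fx=5.3,fy=5.3,interpolation=cv2.INTER_CUBIC))
```

```text
20.1 [ 0.51481225 -0.23014082  0.22426373] [-0.31297184  0.18837142 -1.13729773]
```

View pics/s5.png

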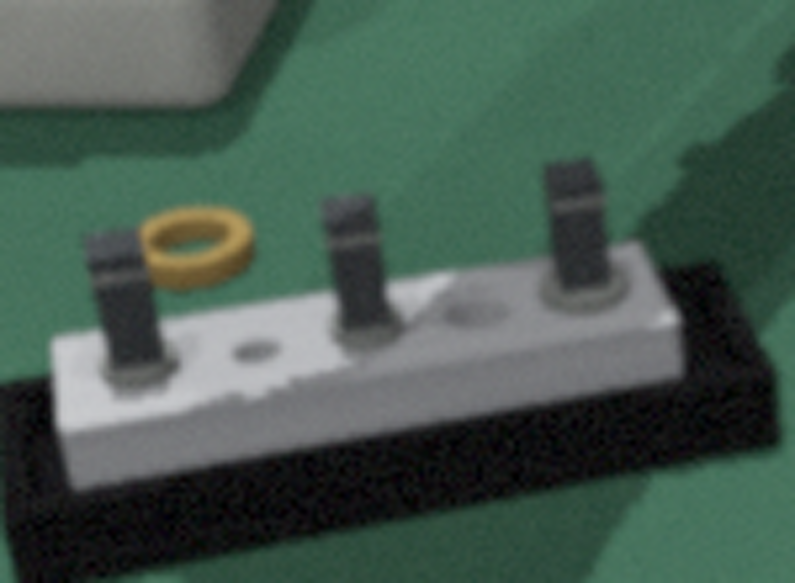

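The crop shows the gauge upright in the middle hole at crop (365,330), collar flat on the plate and level with its neighbours. The 15 and 21 mm holes are still empty.

```bash
python3 -c "
from cell import arm
print(arm.sign_off())"
```

```text
the job is handed in; nothing more can be done
None
```

I drew the gauge out of the flange and seated it upright in the 18 mm hole, collar flat on the plate, without moving anything else. Pressing it down read about 14 N at most. I let go, moved the arm clear and handed the job in at about 20 s; no verdict came back.

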